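Prop open the tackle chest

ROBOT

A 7-joint arm with a two-finger parallel gripper is mounted at the origin on the work surface. World frame = base frame: x ahead of the robot, y to its left, z up, the work surface at z = 0. Lengths are in mm, angles in degrees, forces in N, time in s.
With the tool pointing down it reaches from about 425 to 925 mm from the base axis. Payload 6.8 kg.
Tool frame: the origin (TCP) lies between the finger pads; the fingertips stand robot.nose_length ahead of it and the grasp point (between the pads) lies 8 mm behind it (robot.nose_length is the distance from the TCP to the fingertips, in mm); z points along the fingers, y is the line along which they close (so a half turn about z gives the same grasp; the last joint's range is limited). The gripper opens to 85 mm and grips with 20 to 120 N. Pads are 22 mm wide; open, the fingers measure 114 mm over their backs; the gripper's body (76 mm by 85 mm) begins 54 mm behind the grasp point. The pads swing forward as they close: fully open they stand 13 mm farther back than shut.
Start: joints at [65.14, 27.33, 1.283, 89.118, -0.659, 63.558, -4.761], TCP at [216.054, -639.506, 242.308] pointing down, gripper open.
Joint ranges: [-169.35, 169.35], [-19.33, 120.38], [-80.79, 83.38], [13.8, 139.57], [-78.32, 258.32], [9.67, 109.79], [-169.56, 169.56]. Speed limits (degrees/s): [136.94, 136.94, 180, 180, 180, 180, 180].

INTERFACE

Orientations are given as [roll, pitch, yaw] about the fixed x, y, z axes, in that order (R = Rz(yaw) Ry(pitch) Rx(roll)).
In Python, from cell import robot gives the robot as it stands.
- The arm moves only by the tool drive_tool, never from a script. Its arguments are lists of equal length, an entry for each row: "linear": the shift along the world's x, y, z in m, a list of three; "turn": the turn, a rotation vector about the world's x, y, z in degrees, a list of three. In form: {"linear": [[dx, dy, dz], ...], "turn": [[rx, ry, rz], ...]}. A call has 1 to 12 rows; each row is the pose to reach, as a shift and turn from the pose commanded when the call began; what a row does not reach only later rows make up. A row lasts 1/10 s, in which the tool goes at most 50 mm and 8.59 degrees, less where a joint would pass 70% of its speed; a pose out of reach is approached as far as the arm can. A call with a gripper value outside its range is refused whole. "gripper" is the opening, from 0 (shut) to 1 (fully open), set as the call begins (left out, the last holds). The fingers move at their own pace and stop on an object; the grip force is fixed at half the most. Time passes only in rows, so rows that repeat a pose let the fingers close. It gives the time, the measured TCP pose, the force and the opening at its end, in the units of the state.
- robot.get_state(): the state, without advancing time (a new reading comes with each control period).
- robot.capture(name): name is "side" or "top"; returns a dict with "frame" (400x640x3 uint8, red, green, blue), "z_map" (400x640 float32, mm along the optical axis (not along the pixel's ray), 0 where there is no reading), "fov_y" (degrees; the focal length in pixels is half the picture's height over the tangent of half this angle, whatever the lens; pixels are square), "cx", "cy" (the principal point, pixels), "position" and "rotation" of the camera in the world. Camera axes: x right, y down, z forward; pixel columns grow to the right and rows downward; lengths in mm; the calibration is good to about 2 mm. A picture is of the moment at which its call begins.
- robot.finish_job(): hands the job in, once; it reports no verdict.
The state is a dict: "time": time; "joints": joint angles; "dq": joint speeds; "joint_efforts": joint torques, N m; "tool_pos": TCP position; "ee_rot": TCP orientation; "ft_force": force on the tool from outside, world axes, zero at the start; "ft_torque": the same for the moment, N m; "opening": finger opening in mm.
Only numpy, scipy, OpenCV 4.12 (cv2) and the standard library are available. Lean on these libraries where they do the work, as an engineer would, in place of code of your own. Each camera call takes 0.05 s, during which the arm holds its last target. There are 200 camera calls.

TASK

Lift the tackle chest's hinged lid until it stands up by itself, swing the prop rod over under the lid, and gently lower the lid onto it, so that the rod's orange ball is seated in the pocket on the lid's edge and the rod alone holds the lid half open. Do not let the lid drop or slam, and leave everything else on the bench where it is.

Things in the scene. Friction and masses are not known exactly. Their poses are not given: they have to be found in the camera images.
- chest: olive tackle chest fixed to the bench, 195 (x) x 220 (y) x 80 mm high, open-topped with a hinged lid. Origin: centre of its underside, on the bench. Its own +x axis points horizontally to the hinge side, -x to its front (handle) side, -y to the side with the prop rod, z up.
- lid (a joint): angle of the khaki lid in rad: 0 closed, growing as its front edge rises; hard stop at 1.75. The hinge is stiff: the lid stays where it is left above about 1.3 rad (weight varies), and falls if let go below about 1.1 rad, unless the prop carries it. Lifting takes about 3 N at the handle. Seated on the prop it reads 0.85.
- hinge (a point): middle of the lid's hinge line (which runs along the chest's y axis), at the chest's rim, 80 mm above the bench.
- lid_handle (a point): centre of the lid's steel handle bar: a round bar 12 mm thick, 90 mm long, parallel to the hinge line, held out 33 mm in front of the lid's front edge by an arm at each end, so that fingers fit before and behind it from above. 230 mm from the hinge line, 84 mm above the bench when closed. It moves in a circle about the hinge line.
- prop (a joint): angle of the prop rod in rad: 0 upright, negative when leaning away from the hinge side (as it starts), positive when leaning towards the hinge side, under the raised lid. Stops at -0.5 and 1.25. It has a stiff pivot: it stays at any angle it is pushed to (about 0.3 N at its tip). Seated it reads 0.85, at right angles to the lid; between 0.75 and 0.95 the lowered pocket catches the ball and centres it.
- pivot (a point): the prop rod's pivot, 72 mm above the bench on the chest's -y side, 20 mm outside its wall; its axis is parallel to the hinge line.
- prop_tip (a point): centre of the orange ball (16 mm diameter) at the end of the prop rod, a bare aluminium rod 10 mm thick, 130 mm from the pivot to the ball's centre. It swings in the upright plane through the pivot, at right angles to the hinge line; the space above and beside it is free.
- pocket (a point): seat of the holding pocket: where the ball's centre lies when seated. The pocket is an orange inverted V, 32 mm wide (along y), under a dark bracket that sticks out of the lid's -y edge, in the rod's plane; its mouth is 40 mm wide, 20 mm deep, opening away from the lid's inner face. The seat is 115 mm from the hinge line along the lid and 15 mm inward from it.
- spool_green: loose green line spool, 64 mm diameter, 52 mm high, beyond the hinge side; origin at its underside. Leave it alone.
- spool_pink: loose pink line spool, 64 mm diameter, 52 mm high; origin at its underside. Leave it alone.
- glue_bottle: loose white bottle, 48 mm diameter, 120 mm high; origin at its underside. Leave it alone.
- bead_jar: loose amber jar, 60 mm diameter, 75 mm high, beyond the hinge side; origin at its underside. Leave it alone.
- driver: loose red-handled screwdriver lying on the bench. Leave it alone.
- mug: loose blue mug, 80 mm diameter, 90 mm high; origin at its underside. Leave it alone.
- lure_box: loose white and green box, 112 x 72 x 30 mm; origin at its underside. Leave it alone.

How it is judged:
By the outcome, as a careful person would: the job done as asked, in the order asked, and still so for the second after the job is handed in, with the robot touching nothing.
It also fails if it takes over 72 s, if anything falls off the work surface, if the arm or the gripper's body presses on something with over 40 N, if the wrist force passes 120 N, or if a joint passes its speed limit or range.

## Working session

There is one attempt and no reset: what is moved stays moved. The work goes in short steps, Python scripts to look and compute and a tool call to move; the robot and the scene stay as the last step left them, time stands still between calls to the robot, and variables do not carry over. Pictures are saved under pics/ and viewed, on a budget of 10 in all, crops included, one or two more only if the job needs it, and the job is handed in when it is done.

Besides the shell and the picture viewer there is one more tool, called after "Emit:" as name(argument=value, ...) on one line, values as JSON. drive_tool: Moves the arm, as the interface text tells. Its arguments: {"type":"object","properties":{"linear":{"type":"array"},"turn":{"type":"array"},"gripper":{"type":"number"}},"required":["linear","turn"]}

```bash
mkdir -p pics; ls
cat > h.py <<'E'
import numpy as np, cv2
from cell import robot
def shot(n):
    c=robot.capture(n); f=200/np.tan(np.radians(c["fov_y"]/2))
    v,u=np.mgrid[:400,:640]; z=c["z_map"]
    P=np.stack([(u-c["cx"])/f*z,(v-c["cy"])/f*z,z],-1)@np.array(c["rotation"]).T+np.array(c["position"])
    P[z==0]=np.nan
    return c["frame"],P,c
def save(fr,name): cv2.imwrite("pics/"+name+".png",fr[...,::-1])
E
python3 - <<'E'
from h import *
print(robot.get_state(), robot.nose_length)
for n in("side","top"):
    fr,P,c=shot(n); np.save(n+"P.npy",P);np.save(n+"F.npy",fr); save(fr,n+"0"); print(n,c["position"],c["rotation"],c["fov_y"],c["cx"],c["cy"])
E
```

```text
pics
{'time': 0.0, 'joints': array([65.14081805, 27.37551084,  1.27874989, 89.17929724, -0.65812447,
       63.55901899, -4.76143107]), 'dq': array([-0.020007  , -0.03635342, -0.0682173 ,  0.00722095, -0.01067303,
       -0.12323728, -0.07047126]), 'joint_efforts': array([-8.51569657e-04, -5.96450114e+01,  1.60730269e+00, -2.81194085e+01,
        1.25252159e-02,  9.22719715e-03, -3.54799454e-05]), 'tool_pos': array([ 215.83528325, -638.94156605,  241.32136839]), 'ee_rot': array([-1.79893810e+02,  8.06686471e-03,  1.86680220e+01]), 'ft_force': array([ 0.42795272, -0.13398546, -0.77180746]), 'ft_torque': array([-0.01092629,  0.02479574, -0.04032255]), 'opening': 85.22984385498381} 11.0Traceback (most recent call last):
  File "<stdin>", line 4, in <module>
  File "h.py", line 6, in shot
    P=np.stack([(u-c["cx"])/f*z,(v-c["cy"])/f*z,z],-1)@np.array(c["rotation"]).T+np.array(c["position"])
      ~~~~~~~~~~~~~~~~~~~~~~~~~~~~~~~~~~~~~~~~~~~~~~~~~~~~~~~~~~~~~~~~~~~~~~~~~~^~~~~~~~~~~~~~~~~~~~~~~~
ValueError: operands could not be broadcast together with shapes (400,640) (3,)
```

The rotation is a [roll, pitch, yaw] triple, so I'll convert it.

```bash
sed -i 's/np.array(c\["rotation"\]).T/R.from_euler("xyz",c["rotation"],degrees=True).as_matrix().T/; 1a from scipy.spatial.transform import Rotation as R' h.py
python3 - <<'E'
from h import *
for n in("side","top"):
    fr,P,c=shot(n); np.save(n+"P.npy",P);np.save(n+"F.npy",fr); save(fr,n+"0"); print(n,c["position"],c["rotation"],c["fov_y"],c["cx"],c["cy"], P[390,320],P[200,20])
E
```

```text
side [ 360.53614121  822.52561264 1135.58863269] [-139.42488493    1.02864618 -166.68025751] 44.88101825776313 321.43788340990926 197.8858870222215 [473.21128356 449.3451664    1.70195595] [1860.87256452 -121.3661553  -331.66597242]
top [ 306.04339314   12.79162826 1604.08291054] [-169.57899157   -0.53304034  -91.22673019] 43.886453259509736 320.3174631195836 203.58784917064872 [ 72.3358823    6.46383665 301.11166506] [ 750.54283001 1323.09301226 -583.60773449]
```

View pics/top0.png

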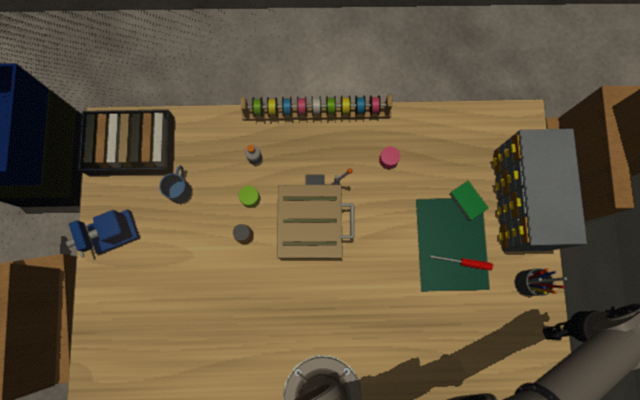

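View pics/side0.png

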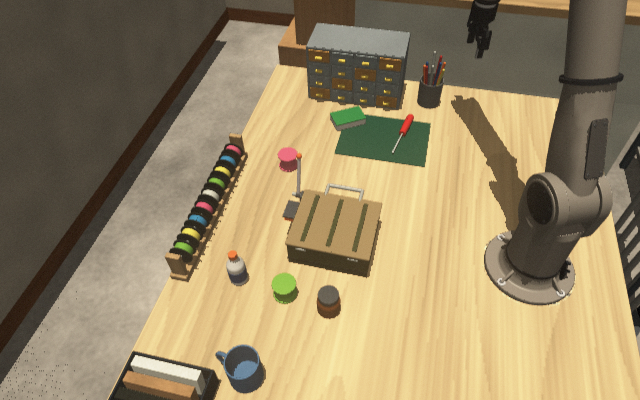

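The top view shows the chest at about (310,222) with its handle to the right (−y) at (350,222). The rod base is on the far side at (316,181) and the ball at (349,171). The pink spool (390,157) sits beyond the handle end. Next I'll measure these.

Run:
```python
from h import *
P=np.load("topP.npy");F=np.load("topF.npy").astype(int)
def comp(m,name):
    q=P[m]; print(name,m.sum(),"min",np.round(np.nanpercentile(q,2,axis=0)),"max",np.round(np.nanpercentile(q,98,axis=0)),"med",np.round(np.nanmedian(q,axis=0),1))
v,u=np.mgrid[:400,:640]; z=P[...,2]
box=(u>270)&(u<362)&(v>160)&(v<270)
lid=(box&(z>72)&(z<100)&(u<345)&(v>183)).astype(np.uint8)
comp(lid>0,"lid"); 
pts=P[lid>0][:,:2].astype(np.float32); r=cv2.minAreaRect(pts); print(r, cv2.boxPoints(r).round(1).tolist())
h=box&(u>=344)&(z>60)&(v>200); comp(h,"handle")
hp=P[h]; 
bar=h&(u>349); comp(bar,"bar"); r=cv2.minAreaRect(P[h][:,:2].astype(np.float32)); print(r,cv2.boxPoints(r).round(1).tolist())
org=(F[...,0]>150)&(F[...,1]<120)&(F[...,2]<90)&box; comp(org,"ball")
rod=(u>325)&(u<356)&(v>165)&(v<195)&(z>50)
for a in P[rod&(v<187)][::3]: print(a.round(0),end=" ")
base=(u>303)&(u<326)&(v>173)&(v<184)&(z>15); comp(base,"base")
pk=(u>378)&(u<402)&(v>145)&(v<170)&(z>35); comp(pk,"pink")
S=np.load("sideP.npy");G=np.load("sideF.npy").astype(int)
P=S
org=(G[...,0]>150)&(G[...,1]<120)&(G[...,2]<90)&(u>285)&(u<310)&(v>140)&(v<200)
for a,b,c in zip(v[org],u[org],S[org]): print(a,b,c.round(0), G[a,b])
m=(S[...,2]>76)&(S[...,2]<100)&(u>285)&(u<385)&(v>180)&(v<275)
comp(m,"sidelid"); r=cv2.minAreaRect(S[m][:,:2].astype(np.float32)); print(cv2.boxPoints(r).round(1).tolist())
big=lambda f,a,b,c,d:cv2.resize(f[a:b,c:d].astype(np.uint8),None,fx=6,fy=6,interpolation=cv2.INTER_CUBIC)
x=big(F,155,245,265,365);y=big(G,140,240,270,370)[:540]
save(cv2.resize(np.hstack([x,y]),(800,360)),"z0")
```

```text
lid 4737 min [423. -68.  82.] max [642. 124.  97.] med [530.2  26.9  89.6]
((533.2463989257812, 23.587730407714844), (209.33450317382812, 231.17584228515625), 89.89318084716797) [[417.5, -80.9000015258789], [648.5999755859375, -81.30000305175781], [649.0, 128.0], [417.8999938964844, 128.5]]
handle 187 min [ 476. -111.   83.] max [585. -80.  97.] med [ 527.4 -102.3   89.4]
bar 139 min [ 477. -111.   84.] max [583. -96.  96.] med [ 527.4 -104.4   89.6]
((530.2125854492188, -94.8056869506836), (31.34386444091797, 111.32624053955078), 88.09062194824219) [[474.1000061035156, -108.5999984741211], [585.2999877929688, -112.30000305175781], [586.4000244140625, -81.0], [475.1000061035156, -77.30000305175781]]
ball 7 min [657. -96. 203.] max [664. -91. 209.] med [659.6 -93.7 206.5]
[667. -91. 204.] [664. -91. 203.] [662. -86. 201.] [659. -94. 209.] [660. -86. 198.] [657. -94. 207.] [664. -82. 167.] [656. -88. 201.] [655. -97. 204.] [659. -84. 177.] [652. -91. 201.] [660. -79. 161.] [654. -87. 183.] [677. -62.  80.] [661. -74. 144.] [656. -82. 162.] [673. -59.  81.] [662. -69. 127.] [658. -77. 1
[... 1016 characters left out ...]
 -92. 197.] [162  92  55]
157 297 [661. -81. 201.] [155  77  45]
157 298 [658. -81. 202.] [168  83  43]
157 299 [656. -86. 198.] [169  83  44]
157 301 [ 713. -281.   -2.] [168 119  75]
158 295 [ 731. -272.   -2.] [167  98  84]
159 293 [ 719. -216.   51.] [177  84  86]
160 291 [ 725. -214.   47.] [160  76  79]
161 286 [ 743. -214.   38.] [159  79  81]
161 287 [ 740. -216.   37.] [162  84  84]
161 288 [ 735. -212.   42.] [167  84  87]
171 289 [ 734. -208.    0.] [172  92  88]
sidelid 5415 min [421. -98.  81.] max [660. 128.  94.] med [532.9  32.9  89.1]
[[415.0, -110.30000305175781], [676.4000244140625, -111.30000305175781], [677.4000244140625, 132.39999389648438], [416.0, 133.39999389648438]]
```

View pics/z0.png

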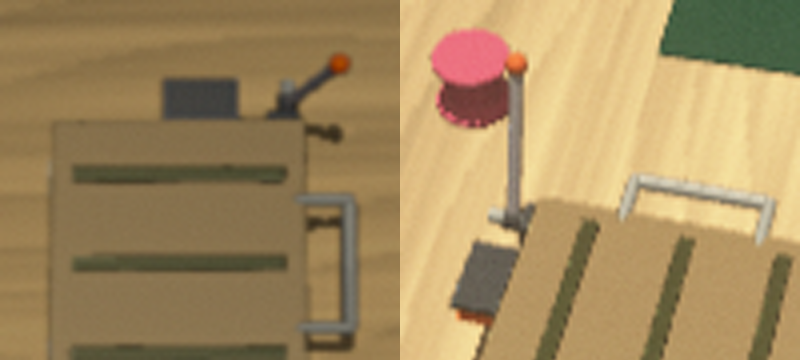

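The crop shows the closed lid with the handle on the −y side, the rod leaning to −y and the bracket with its orange V on the +x side.

| Item | Position (mm) |
|---|---|
| Bar | (530, −104, 84) |
| Hinge | y ≈ 126, z = 80 |
| Rod plane | x ≈ 658 |
| Pivot | y ≈ −59 |

I'm going above the handle with the gripper partly open and closing along y.

Emit:
drive_tool(linear=[[0.02,0.035,0],[0.045,0.075,0],[0.07,0.12,0],[0.095,0.165,-0.005],[0.12,0.21,-0.01],[0.145,0.25,-0.015],[0.17,0.295,-0.02],[0.2,0.34,-0.03],[0.225,0.385,-0.04],[0.25,0.43,-0.05],[0.28,0.475,-0.06],[0.314,0.5355,-0.072]], turn=[[0,0,-1],[0,0,-3],[0,0,-5],[0,0,-7],[0,0,-9],[0,0,-11],[0,0,-13],[0,0,-15],[0,0,-17],[0,0,-18],[0,0,-18.67],[0,0,-18.67]], gripper=0.31)

```text
time: 1.35
tool_pos: [511.4, -135.8, 176.8]
ee_rot: [180.0, -0.0, -0.0]
ft_force: [0.7, -0.7, 0.3]
opening: 26.6
```

Emit:
drive_tool(linear=[[0,0,0],[0,0,0],[0,0,0],[0,0,0],[0,0,0]], turn=[[0,0,0],[0,0,0],[0,0,0],[0,0,0],[0,0,0]])

```text
time: 1.85
tool_pos: [510.2, -139.0, 177.3]
ee_rot: [180.0, -0.0, -0.2]
ft_force: [0.1, -1.0, -0.2]
opening: 26.4
```

Emit:
drive_tool(linear=[[0.01,0.015,-0.02],[0.02,0.035,-0.04],[0.02,0.035,-0.06],[0.02,0.035,-0.06],[0.02,0.035,-0.06]], turn=[[0,0,0],[0,0,0],[0,0,0],[0,0,0],[0,0,0]])

```text
time: 2.35
tool_pos: [530.3, -103.5, 117.3]
ee_rot: [180.0, 0.0, -0.1]
ft_force: [0.5, 0.6, -0.2]
opening: 26.5
```

Run:
```python
from h import *
s=robot.get_state(); print(s["tool_pos"],s["ee_rot"],s["joints"].round())
a,P,_=shot("side"); b,Q,_=shot("top")
f=lambda F,r,c:cv2.resize(F[r:r+100,c:c+100],(400,400),interpolation=cv2.INTER_CUBIC)
save(np.hstack([f(a,130,310),f(b,170,290)]),"g1")
```

```text
[ 530.34177714 -103.458365    117.33857648] [ 1.79978768e+02  3.73921941e-02 -8.47826012e-02] [ 13.  24. -11. 113.   7.  43. -92.]
```

View pics/g1.png

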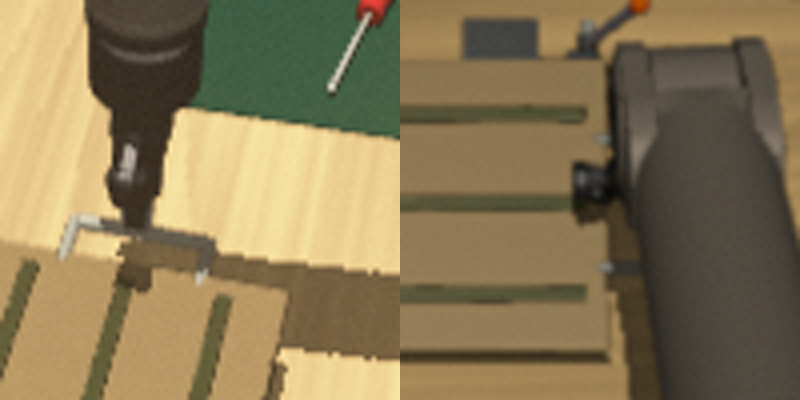

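Both views show the gripper over the middle of the bar, at crop left (135,230). I'll check the wrist's clearance to the ball, and the finger-to-bar y offset, numerically before going down.

Run:
```python
from h import *
for n in("side","top"):
    F,P,_=shot(n); q=P.reshape(-1,3); q=q[~np.isnan(q[:,0])]
    for lo in range(100,460,30):
        m=(q[:,2]>lo)&(q[:,2]<lo+30)&(q[:,0]>440)&(q[:,0]<720)&(abs(q[:,1]+100)<170)
        if lo>95 and m.sum()>3: print(n,lo,m.sum(),np.percentile(q[m],[1,99],axis=0).round().tolist())
```

```text
side 100 58 [[520.0, -118.0, 102.0], [662.0, -61.0, 129.0]]
side 130 68 [[517.0, -122.0, 130.0], [663.0, -59.0, 160.0]]
side 160 122 [[513.0, -116.0, 160.0], [663.0, -44.0, 189.0]]
side 190 191 [[511.0, -113.0, 191.0], [665.0, -37.0, 219.0]]
side 220 131 [[493.0, -97.0, 221.0], [562.0, -63.0, 250.0]]
side 250 246 [[493.0, -105.0, 250.0], [563.0, -64.0, 280.0]]
side 280 234 [[492.0, -105.0, 280.0], [566.0, -62.0, 309.0]]
side 310 272 [[492.0, -105.0, 311.0], [566.0, -64.0, 339.0]]
side 340 296 [[493.0, -99.0, 340.0], [563.0, -62.0, 370.0]]
side 370 177 [[493.0, -95.0, 370.0], [560.0, -56.0, 400.0]]
side 400 318 [[482.0, -63.0, 401.0], [571.0, -51.0, 430.0]]
side 430 551 [[463.0, -130.0, 431.0], [574.0, -51.0, 460.0]]
top 100 17 [[571.0, -75.0, 101.0], [664.0, 32.0, 128.0]]
top 130 15 [[522.0, -82.0, 132.0], [662.0, -71.0, 155.0]]
top 160 36 [[519.0, -88.0, 160.0], [663.0, -48.0, 188.0]]
top 190 98 [[520.0, -100.0, 191.0], [668.0, -41.0, 219.0]]
top 220 11 [[514.0, -72.0, 220.0], [539.0, -63.0, 249.0]]
top 400 8 [[490.0, -62.0, 415.0], [525.0, -55.0, 428.0]]
top 430 109 [[472.0, -145.0, 434.0], [575.0, -55.0, 460.0]]
```

Emit:
drive_tool(linear=[[0,0,-0.01],[0,0,-0.02],[0,0,-0.03],[0,0,-0.042],[0,0,-0.042],[0,0,-0.042]], turn=[[0,0,0],[0,0,0],[0,0,0],[0,0,0],[0,0,0],[0,0,0]])

```text
time: 3.15
tool_pos: [530.4, -102.4, 74.5]
ee_rot: [-180.0, 0.1, 0.0]
ft_force: [0.0, -0.4, -0.8]
opening: 26.3
```

Emit:
drive_tool(linear=[[0,0,0],[0,0,0],[0,0,0],[0,0,0],[0,0,0]], turn=[[0,0,0],[0,0,0],[0,0,0],[0,0,0],[0,0,0]], gripper=0.1)

```text
time: 3.65
tool_pos: [531.0, -103.0, 75.4]
ee_rot: [180.0, -0.0, -0.0]
ft_force: [-0.4, -2.6, 0.7]
opening: 10.2
```

Emit:
drive_tool(linear=[[0,0,0],[0,0,0],[0,0,0],[0,0,0]], turn=[[0,0,0],[0,0,0],[0,0,0],[0,0,0]], gripper=0)

```text
time: 4.05
tool_pos: [531.0, -102.9, 75.4]
ee_rot: [180.0, -0.0, -0.0]
ft_force: [0.8, -5.0, 4.1]
opening: 10.1
```

Emit:
drive_tool(linear=[[0,0.0002,0.006],[0,0.0006,0.0115],[0,0.0015,0.023],[0,0.003,0.034],[0,0.0054,0.0456],[0,0.0083,0.0568],[0,0.0115,0.0678],[0,0.0154,0.0786],[0,0.0197,0.0893],[0,0.0247,0.0997],[0,0.0301,0.1098],[0,0.0301,0.1098]], turn=[[0,0,0],[0,0,0],[0,0,0],[0,0,0],[0,0,0],[0,0,0],[0,0,0],[0,0,0],[0,0,0],[0,0,0],[0,0,0],[0,0,0]])

```text
time: 5.25
tool_pos: [531.4, -73.7, 186.3]
ee_rot: [179.9, -0.1, -0.0]
ft_force: [1.3, -8.3, 0.9]
opening: 10.1
```

Emit:
drive_tool(linear=[[0,0.006,0.0099],[0,0.0123,0.0194],[0,0.0193,0.0286],[0,0.0266,0.0375],[0,0.0344,0.0459],[0,0.0425,0.054],[0,0.0512,0.0616],[0,0.0601,0.0689],[0,0.0694,0.0756],[0,0.079,0.0819],[0,0.089,0.0876],[0,0.0991,0.093]], turn=[[0,0,0],[0,0,0],[0,0,0],[0,0,0],[0,0,0],[0,0,0],[0,0,0],[0,0,0],[0,0,0],[0,0,0],[0,0,0],[0,0,0]])

```text
time: 6.45
tool_pos: [533.1, 23.4, 281.0]
ee_rot: [179.7, -0.4, -0.2]
ft_force: [3.5, -11.2, 13.9]
opening: 9.9
```

Emit:
drive_tool(linear=[[0,0.0105,0.0051],[0,0.0212,0.01],[0,0.032,0.0141],[0,0.0431,0.0179],[0,0.0543,0.0205],[0,0.0656,0.0226],[0,0.0771,0.024],[0,0.0885,0.0249],[0,0.0885,0.0249],[0,0.0885,0.0249]], turn=[[0,0,0],[0,0,0],[0,0,0],[0,0,0],[0,0,0],[0,0,0],[0,0,0],[0,0,0],[0,0,0],[0,0,0]])

```text
time: 7.45
tool_pos: [534.1, 116.5, 305.7]
ee_rot: [-179.9, -0.5, 0.1]
ft_force: [7.3, -1.7, 9.4]
opening: 9.9
```

Run:
```python
from h import *
s=robot.get_state(); print(s["tool_pos"],s["ft_force"],s["ft_torque"],s["joints"].round())
a,P,_=shot("side"); b,Q,_=shot("top")
f=lambda F,r,c:cv2.resize(F[r:r+160,c:c+160],(400,400),interpolation=cv2.INTER_CUBIC)
save(np.hstack([f(a,120,250),f(b,120,240)]),"g2")
```

```text
[534.14901722 116.54379744 305.70579645] [ 7.27207278 -1.66123479  9.38570899] [-0.70433566 -1.63561655 -0.05264246] [  -3.   13.  -18.  102.    5.   66. -113.]
```

View pics/g2.png

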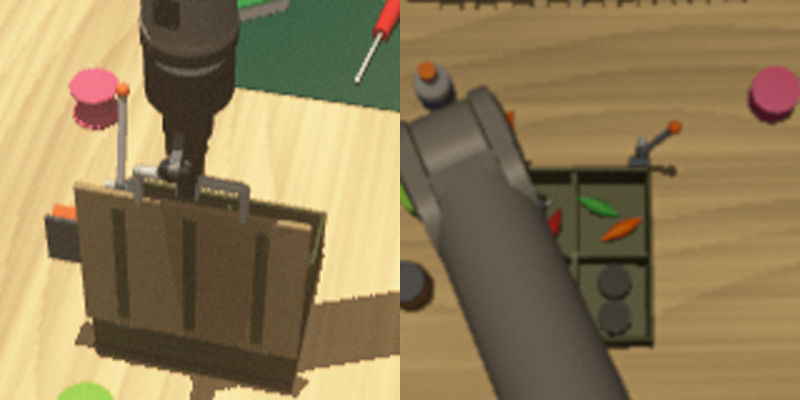

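The lid stands at about 1.5 rad: left crop, lid upright with the bar gripped at (180,175). The rod is untouched at (122,90). Releasing now and going straight up.

Emit:
drive_tool(linear=[[0,0,0],[0,0,0],[0,0,0],[0,0,0]], turn=[[0,0,0],[0,0,0],[0,0,0],[0,0,0]], gripper=0.3)

```text
time: 7.95
tool_pos: [530.0, 115.5, 302.2]
ee_rot: [180.0, 0.1, 0.0]
ft_force: [0.3, -0.3, -0.5]
opening: 26.0
```

Emit:
drive_tool(linear=[[0,0,0.01],[0,0,0.025],[0,0,0.045],[0,0,0.065],[0,0,0.065]], turn=[[0,0,0],[0,0,0],[0,0,0],[0,0,0],[0,0,0]])

```text
time: 8.45
tool_pos: [531.9, 115.9, 371.3]
ee_rot: [-179.9, -0.3, -0.0]
ft_force: [1.2, 0.2, 0.3]
opening: 25.6
```

```bash
cat > lid.py <<'E'
from h import *
S,P,_=shot("side"); q=P.reshape(-1,3)
m=(q[:,0]>440)&(q[:,0]<630)&(q[:,1]>-70)&(q[:,1]<200)&(q[:,2]>110)&(q[:,2]<255); q=q[m]
for _ in range(4):
    A=np.polyfit(q[:,2],q[:,1],1); r=abs(np.polyval(A,q[:,2])-q[:,1]); q=q[r<max(4,np.median(r)*2)]
print("lid angle",np.pi/2+np.arctan(A[0]),"n",len(q),"x-slope",np.polyfit(q[:,0],q[:,1]-np.polyval(A,q[:,2]),1)[0])
s=robot.get_state(); print(s["time"],s["tool_pos"],s["ee_rot"],s["ft_force"].round(1))
E
python3 lid.py
```

```text
lid angle 1.507354301715349 n 2761 x-slope -0.01477975025038267
8.5 [531.28796899 115.56029706 369.51776813] [-1.79954465e+02 -1.71665796e-01 -1.55509985e-03] [-0.1  0.1 -0.4]
```

Emit:
drive_tool(linear=[[0.01,-0.02,0],[0.02,-0.04,0],[0.03,-0.06,0],[0.04,-0.08,0],[0.05,-0.1,0],[0.06,-0.12,0],[0.07,-0.14,0],[0.08,-0.165,0],[0.095,-0.19,-0.01],[0.11,-0.215,-0.03],[0.127,-0.246,-0.05],[0.127,-0.246,-0.07]], turn=[[0,0,7.5],[0,0,15],[0,0,22.5],[0,0,30],[0,0,37.5],[0,0,45],[0,0,52.5],[0,0,60],[0,0,67.5],[0,0,75],[0,0,82.5],[0,0,90]], gripper=0)

```text
time: 9.7
tool_pos: [658.0, -137.1, 295.0]
ee_rot: [-179.9, 0.1, 89.9]
ft_force: [-0.3, 0.0, -0.4]
opening: 0.3
```

Emit:
drive_tool(linear=[[0,0,0],[0,0,0],[0,0,0]], turn=[[0,0,0],[0,0,0],[0,0,0]])

```text
time: 10.0
tool_pos: [658.1, -129.4, 299.2]
ee_rot: [179.9, -0.0, 89.9]
ft_force: [0.3, -0.1, -0.3]
opening: -0.7
```

Emit:
drive_tool(linear=[[0,0,-0.03],[0,0,-0.06],[0,0,-0.09],[0,0,-0.12],[0,0,-0.134],[0,0,-0.134]], turn=[[0,0,0],[0,0,0],[0,0,0],[0,0,0],[0,0,0],[0,0,0]])

```text
time: 10.6
tool_pos: [656.9, -130.1, 162.8]
ee_rot: [-179.9, -0.0, 90.0]
ft_force: [-0.8, -0.8, 0.5]
opening: 0.0
```

Emit:
drive_tool(linear=[[0,0.01,0],[0,0.02,0],[0,0.03,0],[0,0.04,0],[0,0.05,0],[0,0.06,0],[0,0.07,0],[0,0.08,0],[0,0.09,0],[0,0.1,0],[0,0.11,0],[0,0.115,0]], turn=[[0,0,0],[0,0,0],[0,0,0],[0,0,0],[0,0,0],[0,0,0],[0,0,0],[0,0,0],[0,0,0],[0,0,0],[0,0,0],[0,0,0]])

```text
time: 11.8
tool_pos: [657.7, -14.0, 163.9]
ee_rot: [180.0, -0.0, 90.1]
ft_force: [0.2, 0.0, -0.7]
opening: 0.0
```

```bash
cat > ball.py <<'E'
from h import *
import sys
for n in("side","top"):
    F,P,_=shot(n); G=F.astype(int)
    m=(G[...,0]>130)&(G[...,0]>1.5*G[...,1])&(G[...,1]>1.2*G[...,2])&(P[...,2]>95)&(abs(P[...,0]-658)<30)&(P[...,1]>-130)&(P[...,1]<75)
    q=P[m]; print(n,m.sum(),q[:14].round().tolist()); b=np.nanmedian(q,0) if len(q) else 0
    if len(q): print("med",b,"alpha",np.arctan2(b[1]+59,b[2]-72))
    if len(sys.argv)>1: save(cv2.resize(F[100:290,230:430],(760,722))[:600] if n=="side" else F,sys.argv[1]+n)
s=robot.get_state(); print(s["time"],s["tool_pos"],s["ft_force"].round(1))
E
python3 ball.py b1
```

```text
side 21 [[665.0, 19.0, 183.0], [661.0, 21.0, 186.0], [658.0, 20.0, 186.0], [656.0, 19.0, 184.0], [667.0, 22.0, 181.0], [663.0, 24.0, 185.0], [660.0, 25.0, 187.0], [658.0, 22.0, 184.0], [655.0, 23.0, 186.0], [654.0, 18.0, 180.0], [667.0, 21.0, 177.0], [664.0, 21.0, 177.0], [661.0, 24.0, 181.0], [658.0, 24.0, 182.0]]
med [659.38337243  23.1219455  181.09319125] alpha 0.6452707567793949
top 0 []
11.9 [657.69341078 -14.35695544 163.90019104] [ 0.6 -1.   0.1]
```

View pics/b1side.png

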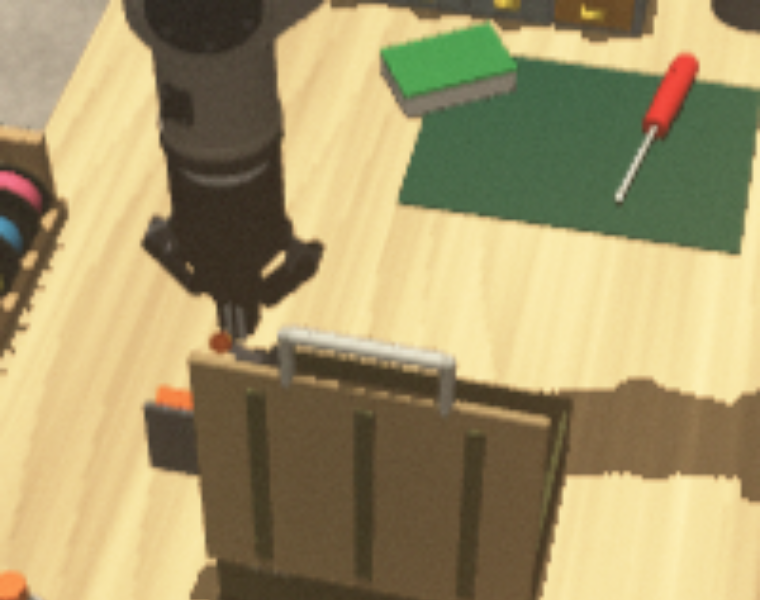

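The ball, at (220,343), is right against the fingertips at α ≈ 0.65, as modelled. A diagonal move should bring it to 0.85.

Emit:
drive_tool(linear=[[0,0.001,-0.006],[0,0.001,-0.012],[0,0.002,-0.018],[0,0.0025,-0.023],[0,0.0025,-0.023],[0,0.0025,-0.023]], turn=[[0,0,0],[0,0,0],[0,0,0],[0,0,0],[0,0,0],[0,0,0]])

```text
time: 12.5
tool_pos: [657.6, -13.3, 140.6]
ee_rot: [-180.0, -0.0, 90.0]
ft_force: [0.1, 0.2, -0.5]
opening: -0.0
```

```bash
python3 ball.py
```

```text
side 0 []
top 19 [[667.0, 40.0, 164.0], [666.0, 37.0, 169.0], [666.0, 34.0, 169.0], [667.0, 31.0, 167.0], [662.0, 40.0, 172.0], [664.0, 37.0, 165.0], [662.0, 34.0, 171.0], [662.0, 31.0, 171.0], [663.0, 28.0, 166.0], [661.0, 40.0, 165.0], [660.0, 37.0, 169.0], [661.0, 34.0, 166.0], [660.0, 31.0, 169.0], [657.0, 40.0, 170.0]]
med [660.85922879  34.64631371 168.63455163] alpha 0.7696951010445509
12.6 [657.85085589 -13.26435139 141.00984178] [-0.2  0.6  0.5]
```

Emit:
drive_tool(linear=[[0,0.002,0],[0,0.004,0],[0,0.004,0],[0,0.004,0],[0,0.0,0.01],[0,-0.015,0.035],[0,-0.03,0.07],[0,-0.03,0.11],[0,-0.03,0.15],[0,-0.03,0.19],[0,-0.03,0.23],[0,-0.03,0.23]], turn=[[0,0,0],[0,0,0],[0,0,0],[0,0,0],[0,0,0],[0,0,0],[0,0,0],[0,0,0],[0,0,0],[0,0,0],[0,0,0],[0,0,0]])

```text
time: 13.8
tool_pos: [660.0, -43.2, 378.9]
ee_rot: [179.3, -0.0, 90.0]
ft_force: [-0.5, 1.6, 0.4]
opening: 0.0
```

```bash
python3 ball.py; python3 lid.py
```

```text
side 0 []
top 19 [[667.0, 40.0, 167.0], [667.0, 37.0, 165.0], [667.0, 34.0, 166.0], [666.0, 44.0, 158.0], [663.0, 40.0, 170.0], [663.0, 37.0, 169.0], [664.0, 34.0, 165.0], [666.0, 32.0, 158.0], [660.0, 43.0, 168.0], [661.0, 40.0, 167.0], [661.0, 37.0, 166.0], [660.0, 34.0, 168.0], [660.0, 31.0, 166.0], [658.0, 43.0, 164.0]]
med [660.50304917  37.56664759 165.26003551] alpha 0.8028155129933624
13.9 [658.00170537 -43.5278063  372.71646475] [-0.   0.6 -0.5]
lid angle 1.5063414727465028 n 2736 x-slope -0.014696480695028888
13.95 [657.39574654 -43.60121734 370.97690808] [1.79992659e+02 1.46247897e-02 8.99812809e+01] [-0.3  0.7 -0.4]
```

Emit:
drive_tool(linear=[[-0.01,0.013,0],[-0.02,0.026,0],[-0.03,0.04,0],[-0.04,0.053,0],[-0.05,0.066,0],[-0.06,0.08,0],[-0.07,0.093,0],[-0.08,0.106,0],[-0.09,0.12,0],[-0.1,0.133,0],[-0.115,0.148,0],[-0.125,0.1595,0]], turn=[[0,0,-7.5],[0,0,-15],[0,0,-22.5],[0,0,-30],[0,0,-37.5],[0,0,-45],[0,0,-52.5],[0,0,-60],[0,0,-67.5],[0,0,-75],[0,0,-83],[0,0,-90.7]], gripper=0.3)

```text
time: 15.15
tool_pos: [531.0, 116.8, 369.2]
ee_rot: [180.0, 0.2, -1.0]
ft_force: [0.3, -0.6, 0.4]
opening: 25.3
```

Emit:
drive_tool(linear=[[0,0,0],[0,0,0],[0,0,0]], turn=[[0,0,0],[0,0,0],[0,0,0]])

```text
time: 15.45
tool_pos: [533.1, 115.0, 370.2]
ee_rot: [180.0, 0.0, -0.6]
ft_force: [-0.5, -0.2, 0.8]
opening: 25.4
```

Emit:
drive_tool(linear=[[0,0.001,-0.015],[0,0.001,-0.03],[0,0.001,-0.045],[0,0.001,-0.058],[0,0.001,-0.068],[0,0.001,-0.068],[0,0.001,-0.068]], turn=[[0,0,0],[0,0,0],[0,0,0],[0,0,0],[0,0,0],[0,0,0],[0,0,0]])

```text
time: 16.15
tool_pos: [532.9, 117.1, 303.0]
ee_rot: [-180.0, -0.0, -0.7]
ft_force: [0.7, 0.4, 0.7]
opening: 25.6
```

Emit:
drive_tool(linear=[[0,0,0],[0,0,0],[0,0,0],[0,0,0],[0,0,0],[0,0,0]], turn=[[0,0,0],[0,0,0],[0,0,0],[0,0,0],[0,0,0],[0,0,0]], gripper=0)

```text
time: 16.75
tool_pos: [533.2, 117.4, 303.7]
ee_rot: [-180.0, -0.1, -0.7]
ft_force: [-0.9, -1.1, 5.4]
opening: 9.9
```

Emit:
drive_tool(linear=[[0,-0.006,-0.0003],[0,-0.013,-0.001],[0,-0.0245,-0.0025],[-0.0005,-0.0358,-0.0045],[-0.0005,-0.047,-0.0071],[-0.001,-0.058,-0.0103],[-0.001,-0.0689,-0.014],[-0.001,-0.0796,-0.0182],[-0.0015,-0.0901,-0.023],[-0.0015,-0.1003,-0.0283],[-0.0015,-0.1102,-0.0341],[-0.0015,-0.1102,-0.0341]], turn=[[0,0,0],[0,0,0],[0,0,0],[0,0,0],[0,0,0],[0,0,0],[0,0,0],[0,0,0],[0,0,0],[0,0,0],[0,0,0],[0,0,0]])

```text
time: 17.95
tool_pos: [531.2, 4.4, 267.9]
ee_rot: [179.9, 0.0, -0.9]
ft_force: [1.8, -2.9, 4.5]
opening: 9.8
```

```bash
python3 ball.py c1; python3 lid.py
```

```text
side 0 []
top 3 [[679.0, 43.0, 177.0], [677.0, 40.0, 185.0], [676.0, 37.0, 189.0]]
med [677.19674388  39.71598415 185.02915358] alpha 0.717904623661601
18.05 [531.21775243   5.83949098 268.82206963] [ 0.3 -3.4  6. ]
lid angle 0.99645529340206 n 3777 x-slope -0.009292938068278514
18.1 [531.23315705   6.22133584 269.04775461] [ 1.79931464e+02 -1.42993065e-03 -7.38815834e-01] [ 1.2 -3.2  6.9]
```

View pics/c1side.png

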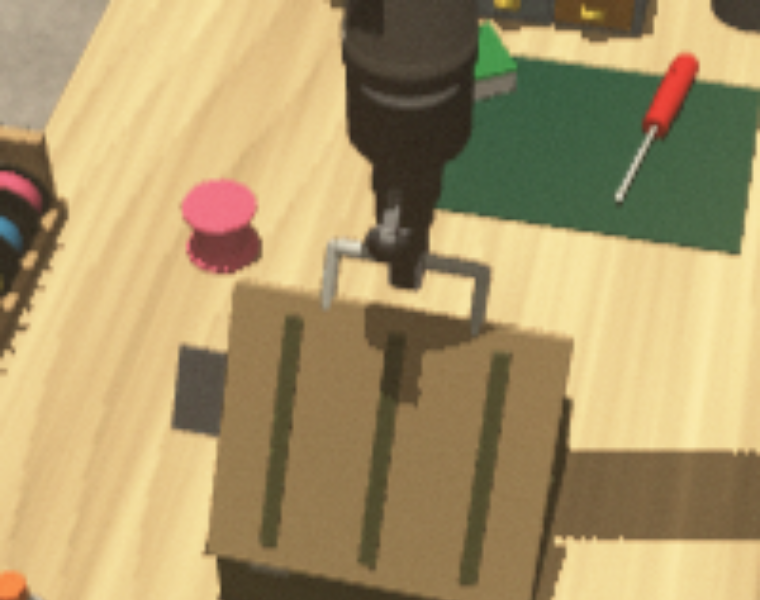

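The lid is at 1.0 rad and held by the handle at (410,260), with nothing disturbed. I'm lowering slowly towards the seat.

Emit:
drive_tool(linear=[[0,-0.0024,-0.0015],[0,-0.0049,-0.0031],[0,-0.0072,-0.0047],[0,-0.0096,-0.0063],[0,-0.012,-0.008],[0,-0.0143,-0.0097],[0,-0.0166,-0.0114],[0,-0.0189,-0.0131],[-0.0005,-0.0212,-0.0148],[-0.0005,-0.0235,-0.0166],[-0.0005,-0.0261,-0.0188],[-0.0005,-0.0261,-0.0188]], turn=[[0,0,0],[0,0,0],[0,0,0],[0,0,0],[0,0,0],[0,0,0],[0,0,0],[0,0,0],[0,0,0],[0,0,0],[0,0,0],[0,0,0]])

```text
time: 19.3
tool_pos: [530.7, -19.4, 249.7]
ee_rot: [180.0, -0.0, -0.7]
ft_force: [3.3, -3.6, 2.1]
opening: 9.8
```

```bash
python3 lid.py
```

```text
lid angle 0.8619940828316247 n 3593 x-slope -0.00810838998275476
19.35 [530.75315345 -19.36780955 249.77427662] [ 1.79959978e+02 -5.34240295e-03 -6.96646014e-01] [ 3.5 -3.3  1.5]
```

Emit:
drive_tool(linear=[[0,-0.001,-0.0008],[0,-0.002,-0.0016],[0,-0.003,-0.0025],[0,-0.004,-0.0033],[0,-0.004,-0.0033],[0,-0.004,-0.0033]], turn=[[0,0,0],[0,0,0],[0,0,0],[0,0,0],[0,0,0],[0,0,0]])

```text
time: 19.95
tool_pos: [530.7, -22.6, 247.0]
ee_rot: [-180.0, -0.0, -0.7]
ft_force: [0.3, -1.7, 5.4]
opening: 10.0
```

```bash
python3 lid.py
python3 - <<'E'
from h import *
a,P,c=shot("side"); b,Q,_=shot("top")
f=lambda F,r,c:cv2.resize(F[r:r+80,c:c+80],(400,400),interpolation=cv2.INTER_CUBIC)
save(np.hstack([f(a,165,260),f(b,150,290)]),"d1")
E
```

```text
lid angle 0.8423480654466824 n 3479 x-slope -0.00652700576078721
20.0 [530.73118723 -22.60690519 247.00388758] [-1.79969774e+02 -1.35782557e-02 -6.88008339e-01] [ 1.3 -2.1  6.1]
```

View pics/d1.png

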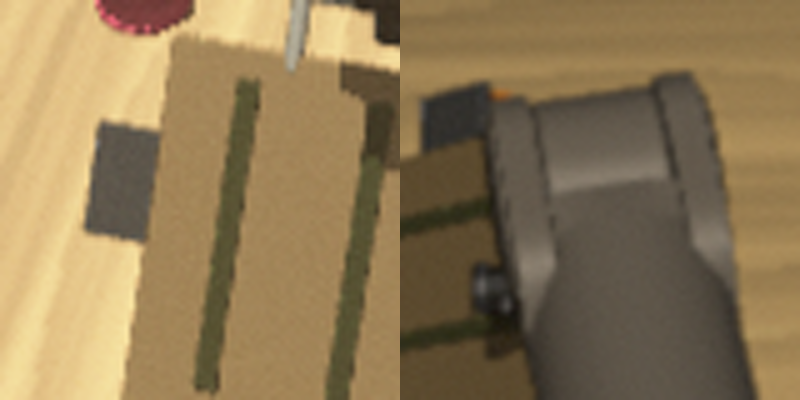

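The pocket and ball are hidden under the bracket, at (125,180) left and (455,115) right. I'll lower a little more and watch for the load to transfer.

Emit:
drive_tool(linear=[[0,-0.001,-0.0008],[0,-0.002,-0.0017],[0,-0.002,-0.0017],[0,-0.002,-0.0017]], turn=[[0,0,0],[0,0,0],[0,0,0],[0,0,0]])

```text
time: 20.5
tool_pos: [530.8, -23.3, 246.4]
ee_rot: [-179.9, -0.0, -0.6]
ft_force: [-3.5, 0.3, 13.9]
opening: 10.0
```

```bash
python3 lid.py
```

```text
lid angle 0.839909111967881 n 3555 x-slope -0.007114328849990478
20.55 [530.80884025 -23.25182177 246.39185122] [-1.79890120e+02 -4.77975532e-02 -6.33506353e-01] [-2.9  0.4 14.8]
```

It's seated: the last 2.6 mm commanded gave only 0.7 mm of motion and the force rose from 6 to 15 N. Easing off the press, then opening.

Emit:
drive_tool(linear=[[0,0.001,0.0008],[0,0.0015,0.0014],[0,0.0015,0.0014]], turn=[[0,0,0],[0,0,0],[0,0,0]])

```text
time: 20.85
tool_pos: [530.7, -22.7, 246.9]
ee_rot: [-180.0, -0.0, -0.7]
ft_force: [-0.1, -1.7, 7.8]
opening: 10.0
```

Emit:
drive_tool(linear=[[0,0,0],[0,0,0],[0,0,0],[0,0,0]], turn=[[0,0,0],[0,0,0],[0,0,0],[0,0,0]], gripper=0.3)

```text
time: 21.25
tool_pos: [530.2, -23.4, 245.8]
ee_rot: [-180.0, 0.1, -0.7]
ft_force: [-1.4, -0.1, 0.2]
opening: 25.4
```

```bash
python3 lid.py
```

```text
lid angle 0.8441518073446419 n 3459 x-slope -0.006587934206163331
21.3 [530.38828976 -23.45917098 245.95386562] [-1.79995825e+02  4.89928523e-02 -6.92981637e-01] [-0.5  0.4 -0.1]
```

The lid holds with the fingers open. Retreating straight up and away.

Emit:
drive_tool(linear=[[0,0,0.01],[0,0,0.025],[0,0,0.045],[0,0,0.07],[0,-0.02,0.1],[0,-0.05,0.13],[0,-0.09,0.15],[0,-0.13,0.15],[0,-0.17,0.15],[0,-0.21,0.15],[0,-0.25,0.15],[0,-0.25,0.15]], turn=[[0,0,0],[0,0,0],[0,0,0],[0,0,0],[0,0,0],[0,0,0],[0,0,0],[0,0,0],[0,0,0],[0,0,0],[0,0,0],[0,0,0]])

```text
time: 22.5
tool_pos: [528.7, -280.5, 396.6]
ee_rot: [179.8, 0.0, -1.2]
ft_force: [-1.2, -0.1, -0.9]
opening: 25.6
```

```bash
python3 lid.py; python3 ball.py e1
python3 - <<'E'
import cv2,numpy as np
a=cv2.imread("pics/e1top.png"); b=cv2.imread("pics/e1side.png")
cv2.imwrite("pics/e2.png",np.hstack([cv2.resize(a[140:280,230:400],(400,330),interpolation=cv2.INTER_CUBIC),cv2.resize(b,(400,330))]))
E
```

```text
lid angle 0.8406419914692161 n 3477 x-slope -0.006477227218177215
22.55 [ 529.59990064 -276.95560131  396.59326442] [ 1.79946524e+02  2.36379898e-02 -1.03599138e+00] [0.4 0.7 0. ]
side 0 []
top 24 [[678.0, 25.0, 170.0], [677.0, 22.0, 173.0], [677.0, 19.0, 171.0], [676.0, 25.0, 166.0], [674.0, 22.0, 173.0], [674.0, 19.0, 173.0], [670.0, 25.0, 176.0], [671.0, 22.0, 172.0], [670.0, 19.0, 176.0], [667.0, 25.0, 176.0], [668.0, 22.0, 171.0], [668.0, 19.0, 174.0], [664.0, 25.0, 174.0], [665.0, 22.0, 171.0]]
med [666.11314673  22.38353996 171.95553566] alpha 0.6833381560320423
22.65 [ 530.82653117 -273.0020607   396.68115804] [ 0.1  0.2 -0.2]
```

View pics/e2.png

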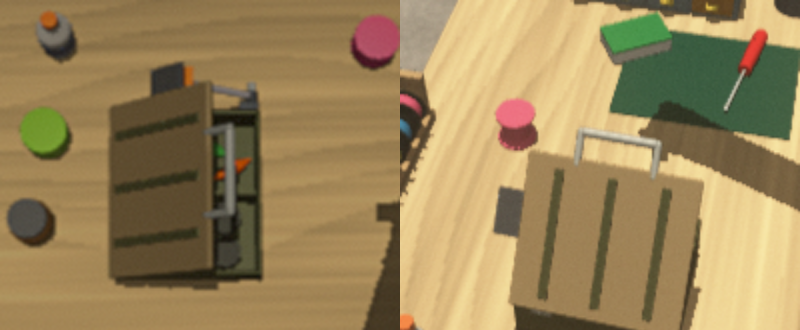

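The top crop shows the lid half open, with the rod running from its pivot (252,97) into the orange V (188,77). Everything else looks in place. One numeric check of rod angle, stability and bystanders, then I hand in.

```bash
python3 lid.py
python3 - <<'E'
from h import *
F,P,_=shot("top"); q=P.reshape(-1,3)
m=(abs(q[:,0]-659)<9)&(q[:,1]>-50)&(q[:,1]<12)&(q[:,2]>80)&(q[:,2]<150); q=q[m]
A=np.polyfit(q[:,1],q[:,2],1); print("rod alpha",np.pi/2-np.arctan(A[0]),len(q),"rms",np.std(np.polyval(A,q[:,1])-q[:,2]))
d=np.abs(F.astype(int)-np.load("topF.npy").astype(int)).sum(2)
for n,(u,v,r) in dict(green=(249,196,9),jar=(242,234,9),bottle=(253,156,9),pink=(390,157,9),mug=(175,187,14),box=(468,200,16)).items(): print(n,np.median(d[v-r:v+r,u-r:u+r]), (d[v-r:v+r,u-r:u+r]>90).sum())
E
sleep 0; python3 lid.py
```

```text
lid angle 0.8416093643767025 n 3475 x-slope -0.007077029017975276
22.7 [ 531.04885529 -272.28233517  396.71592829] [-1.79964536e+02 -2.70096527e-02 -6.09582163e-01] [ 0.6  0.2 -1.6]
rod alpha 0.8489890607612562 44 rms 4.170340847611841
green 18.0 0
jar 13.0 0
bottle 18.0 0
pink 21.0 0
mug 13.0 0
box 113.0 865
lid angle 0.8445821297286923 n 3492 x-slope -0.006499842849379689
22.8 [ 531.12040374 -272.00562363  396.70534789] [-1.79980195e+02 -3.10096152e-02 -5.64834843e-01] [-0.   0.1  0.1]
```

The box difference in the top view is probably the arm covering it, so I'll confirm from the side view and hand in.

Run:
```python
from h import *
F,P,_=shot("side"); d=np.abs(F.astype(int)-np.load("sideF.npy").astype(int)).sum(2)
print("box",np.median(d[105:132,328:368]),(d[105:132,328:368]>90).sum(),"driver",(d[112:155,390:415]>90).sum())
print(robot.finish_job())
```

```text
box 6.0 0 driver 0
the job is handed in; nothing more can be done
None
```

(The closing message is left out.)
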